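# Present a rolling gas cylinder to the code reader

## Robot

A 6-joint arm with a two-finger parallel gripper is mounted at the origin on the work surface. World frame = base frame: x ahead of the robot, y to its left, z up, the work surface at z = 0. Lengths are in mm, angles in rad, forces in N, time in s.
With the tool pointing down it reaches from about 350 to 975 mm from the base axis. Payload 7.1 kg.
Tool frame: the origin (TCP) lies midway between the tips of the shut fingers; the grasp point (between the pads) lies 19 mm behind it; z points along the fingers, y is the line along which they close (so a half turn about z gives the same grasp; the last joint's range is limited). The gripper opens to 88 mm and grips with 3 to 60 N. Pads are 20 mm wide; open, the fingers measure 115 mm over their backs; the gripper's body (75 mm by 178 mm) begins 61 mm behind the grasp point.
Start: joints at [-1.24, 0.423, 1.63, -0, 1.089, -0.019], TCP at [214.21, -587.127, 222.675] pointing down, gripper open.
Joint ranges: [-3, 3], [-0.9, 2.11], [0.09, 2.58], [-1.31, 4.45], [0.11, 2.69], [-2.54, 2.54]. Speed limits (rad/s): [2.39, 2.39, 3.01, 3.14, 3.14, 3.14].

## Interface

Orientations are given as a rotation vector (axis times angle).
In Python, from workcell import get_obs, get_image, camera_params, close_job gives the robot as it stands.
- The arm moves only by the shell command python3 -m creep 'ROWS' [OPENING]. ROWS is a JSON object of lists of equal length, an entry for each row: "delta_pos": the shift along the tool's x, y, z in m, a list of three; "twist": the turn, a rotation vector about the tool's x, y, z in degrees, a list of three. A call has 1 to 20 rows; each row shifts and turns the commanded pose from where the row before left it, along the tool's axes as they then stand; what a row does not reach is not made up. A row lasts 1/12 s, in which the tool goes at most 41.7 mm and 7.16 degrees, less where a joint would pass 70% of its speed; a pose out of reach is approached as far as the arm can. A call with a gripper value outside its range is refused whole. OPENING is the opening, from 0 (shut) to 1 (fully open), set as the call begins (- or left out, the last holds). The fingers move at their own pace and stop on an object; the grip force is fixed at half the most. Time passes only in rows, so rows that do not move let the fingers close. It gives the time, the measured TCP pose, the force, the opening and the grip force at its end, in the units of the state.
- get_obs(): the state, without advancing time (a new reading comes with each control period).
- get_image(name): name is "scene" or "side" or "wrist"; returns (picture, depth): 384x512x3 uint8, red, green, blue; 384x512 float32, mm along the optical axis (not along the pixel's ray), 0 where there is no reading.
- camera_params(name): a dict with "camera_matrix" (3x3 intrinsics, pixels), "k1" (the pictures are not rectified: a ray, as slopes to the right and down, at radius r is drawn at 1 + k1 r^2 times it, then the intrinsics apply), "extrinsics" (4x4, takes a point from camera to world coordinates). Camera axes: x right, y down, z forward; pixel columns grow to the right and rows downward; lengths in mm; the calibration is good to about 2 mm. A picture is of the moment at which its call begins: read the wrist's pose just before it. camera_params takes no time and is no camera call; for the wrist camera it gives the pose at the moment of the call.
- close_job(): hands the job in; it is judged then, once.
The state is a dict: "t": time; "qpos": joint angles; "qvel": joint speeds; "joint_torque": joint torques, N m; "ee_pos": TCP position; "orientation": TCP orientation; "ft_force": force on the tool from outside, world axes, zero at the start; "moment": the same for the moment, N m; "width": finger opening in mm; "grasp_force": force on a finger pad.
Only numpy, scipy, OpenCV 4.12 (cv2) and the standard library are available. Lean on these libraries where they do the work, as an engineer would, in place of code of your own. Each camera call takes 0.05 s, during which the arm holds its last target. There are 200 camera calls.

## Task

Lift the black carrying tray by its arched handle and carry it, with the loose steel gas cylinder lying on it, to the code reader: hold it level, lengthwise along the window, with the cylinder in the middle of the tray and of the window, at window height and at the reading distance of 110 mm. Keep it there, still, for at least five seconds, and finish while still holding it there. The cylinder rolls very easily: do not touch it, drop it or let it bang into the tray's end stops, do not bump the reader, and leave everything else on the bench where it is.

Things in the scene. Friction and masses are not known exactly. Their poses are not given: they have to be found in the camera images.
- tray: Carrying tray, 0.6 kg. Origin: centre of its underside; x along its length, z up. Flat black deck 300 mm (x) by 126 mm (y), top at z = 5 mm. Side rims 15 mm high, 110 mm apart inside; end stops 20 mm high, inner faces at x = +-142 mm. An arched handle stands over its middle: posts at x = 0, y = +-67 mm carry a bar along y.
- handle (a point): Centre of the tray's handle bar, 125 mm above the tray's origin; axes as the tray's. The dark steel bar is flat-sided, 20 mm wide (x), 24 mm tall, 126 mm free between its posts (y). Grip it in the middle from above, fingers closing along the tray's x.
- cylinder: Steel gas cylinder, domed ends, diameter 44, length 100 mm (112 with stubs), 0.25 kg. Origin: its middle, 27 mm above the tray's origin. Lies along the tray's y; rolls along its x almost without resistance, within +-120 mm; starts 35 to 85 mm to -x of the middle. A slope of t rad rolls it at 0.7*9.81*t m/s2; a level tray moving by d along x leaves it behind by 0.7*d. Its axes turn with it.
- reader: Code reader, white box on a black foot, fixed, 120 mm deep (x), 170 mm wide (y), 155 mm tall. Origin: centre of its underside. Its dark window, 104 mm wide, 42 mm tall, is on the -x face, 60 mm before the origin, its centre 120 mm above the bench. Its y axis runs along the window.
- reading_spot (a point): Point 110 mm straight in front of the middle of the reader's window, 120 mm above the bench; axes parallel to the reader's. The middle of the cylinder belongs here, the tray's length parallel to the window (either way round).
- amber_bottle: Bystander: brown bottle with white cap, 66 mm across, 140 mm tall; leave it alone. Origin on it.
- beaker: Bystander: clear beaker, 80 mm across, 95 mm tall; leave it alone. Origin on it.
- spanner: Bystander: open spanner lying flat; leave it alone. Origin on it.
- tape_roll: Bystander: roll of tape lying flat, 90 mm across, 24 mm tall; leave it alone. Origin on it.
- vial_box: Bystander: white divided box, 150 x 110 x 45 mm; leave it alone. Origin on it.
- tin: Bystander: plain aluminium tin, 72 mm across, 70 mm tall; leave it alone. Origin on it.
- driver: Bystander: screwdriver lying flat; leave it alone. Origin on it.

How it is judged:
By the outcome, as a careful person would: the job done as asked, in the order asked, and still so for the second after the job is handed in, while the arm keeps its last pose, push and grip.
It also fails if it takes over 64 s, if anything falls off the work surface, if the arm or the gripper's body presses on something with over 40 N, if the wrist force passes 120 N, or if a joint passes its speed limit or range.

## Working session

There is one attempt and no reset: what is moved stays moved. The work goes in short steps, Python scripts to look and compute and a shell command to move; the robot and the scene stay as the last step left them, time stands still between calls to the robot, and variables do not carry over. Pictures are saved under pics/ and viewed, at most 10 in all, crops included, and the job is handed in when it is done.

```bash
ls; mkdir -p pics
cat > h.py <<'E'
import numpy as np, cv2, json
from workcell import get_obs, get_image, camera_params, close_job
def cloud(name):
    p=camera_params(name); im,d=get_image(name)
    K=np.array(p["camera_matrix"],float);T=np.array(p["extrinsics"],float);k=p["k1"]
    h,w=d.shape
    v,u=np.mgrid[0:h,0:w].astype(np.float64)
    n=cv2.undistortPoints(np.stack([u.ravel(),v.ravel()],1)[:,None],K,np.array([k,0,0,0.]))[:,0]
    P=np.c_[n,np.ones(len(n))]*d.reshape(-1,1)
    W=P@T[:3,:3].T+T[:3,3]
    W[d.ravel()==0]=np.nan
    return im,d,W.reshape(h,w,3)
E
python3 - <<'E'
from h import *
o=get_obs();print(o)
ims=[]
for n in("scene","side"):
    im,d,W=cloud(n);np.savez(n+".npz",im=im,W=W);ims.append(im);print(n,camera_params(n)["extrinsics"],(d>0).mean())
    cv2.imwrite(f"pics/{n}0.png",im[:,:,::-1])
E
```

```text
pics
{'t': 0.0, 'qpos': array([-1.24003034e+00,  4.23834546e-01,  1.63069987e+00, -3.78165161e-05,
        1.08859476e+00, -1.90008520e-02]), 'qvel': array([-3.53195632e-04,  3.79571942e-05, -1.11940796e-03,  1.09969021e-03,
       -6.88440316e-04, -2.00716282e-04]), 'joint_torque': array([-6.07721158e-04, -5.44633663e+01, -2.73670828e+01,  6.43523969e-02,
        2.27208214e-02, -1.30715030e-04]), 'ee_pos': array([ 214.00508264, -586.61970801,  221.90175115]), 'orientation': array([-3.09217896e+00, -5.46380131e-01,  4.26475696e-04]), 'ft_force': array([-0.01365335,  0.69446877,  0.55938887]), 'moment': array([ 0.01054535, -0.02306633, -0.03975693]), 'grasp_force': 0.0, 'width': 87.56733995440898}
scene [[-7.69095852e-01  4.92532613e-01 -4.07312159e-01  1.15235162e+03]
 [ 6.39133415e-01  5.92902993e-01 -4.89871941e-01  6.95389519e+02]
 [ 2.18691582e-04 -6.37085289e-01 -7.70793284e-01  1.16692810e+03]
 [ 0.00000000e+00  0.00000000e+00  0.00000000e+00  1.00000000e+00]] 0.9953664143880209
side [[-9.02030737e-01 -2.65444088e-01  3.40411495e-01  1.77179042e+02]
 [-4.31656001e-01  5.61405982e-01 -7.06042789e-01  8.09806255e+02]
 [-3.69416535e-03 -7.83812962e-01 -6.20985985e-01  7.77782578e+02]
 [ 0.00000000e+00  0.00000000e+00  0.00000000e+00  1.00000000e+00]] 0.9961191813151041
```

View pics/scene0.png

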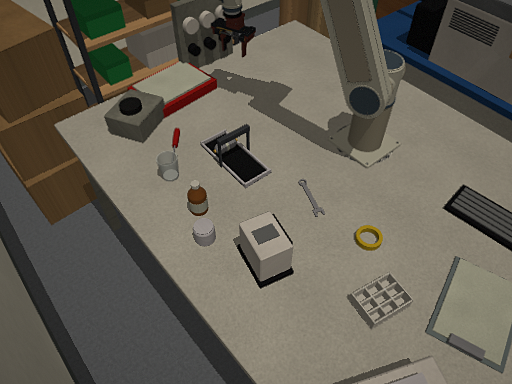

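View pics/side0.png

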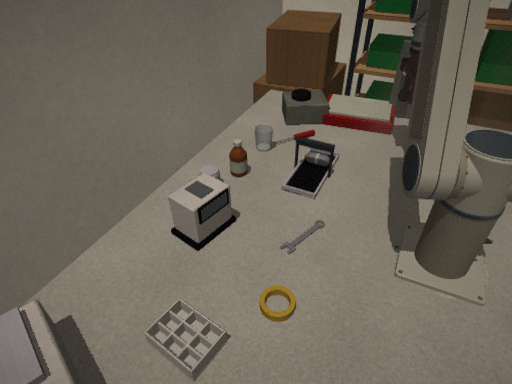

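The scene view shows the tray at about (235,160) with its handle at (233,135), and the reader at (265,248). In the side view the tray is at (312,172), the cylinder at (318,157) toward the far end, and the reader at (203,210) with its window on the right face at (215,206).

Run:
```python
from h import *
def rect(p):
    r=cv2.minAreaRect(p.astype(np.float32)); return np.round(r[0],1),np.round(r[1],1),round(r[2],2)
vv,uu=np.mgrid[0:384,0:512]
roi={"scene":dict(tray=(195,115,275,190),rd=(230,205,300,290)),"side":dict(tray=(280,130,345,200),rd=(160,170,240,245))}
for n in roi:
    f=np.load(n+".npz");im=f["im"].astype(int);W=f["W"]
    def box(k):
        a,b,c,d=roi[n][k];return (uu>=a)&(uu<c)&(vv>=b)&(vv<d)
    z=W[...,2];br=im.sum(2)
    m=box("rd")&(z>148)&(z<162);print(n,"reader top",m.sum(),np.median(z[m]),rect(W[m][:,:2]))
    # front/side faces normal
    m=box("rd")&(z>40)&(z<140); print(" faces",m.sum(),rect(W[m][:,:2]))
    m=box("rd")&(z>90)&(z<150)&(br<150);print(" dark",m.sum(),np.nanmean(W[m],0))
    m=box("tray")&(z>108)&(z<150)&(br<250);P=W[m];print(" bar",m.sum(),P.mean(0),P[:,2].max(),rect(P[:,:2]))
    m=box("tray")&(z>3)&(z<30);
    cl=m&(np.linalg.norm(W[...,:2]-P.mean(0)[:2],axis=2)<175)&(z>10)
    print(" rims",cl.sum(),rect(W[cl][:,:2]))
    m=box("tray")&(z>35)&(z<60);Q=W[m];print(" cyl z35-60",m.sum(),np.median(Q,0),rect(Q[:,:2]))
    c=im[roi[n]["tray"][1]:roi[n]["tray"][3],roi[n]["tray"][0]:roi[n]["tray"][2]].astype(np.uint8)[:,:,::-1]
    cv2.imwrite(f"c_{n}.png",cv2.resize(c,(400,375),interpolation=2))
cv2.imwrite("pics/c0.png",np.hstack([cv2.imread("c_scene.png"),cv2.imread("c_side.png")]))
```

```text
scene reader top 1544 153.53927302916753 (array([682. , 168.4]), array([150.9, 114.8]), 77.0)
 faces 878 (array([723.1, 186.2]), array([ 87.1, 179.3]), 24.01)
 dark 25 [629.87311658 190.7729379  147.94485858]
 bar 289 [ 487.54154846 -256.16574694  131.83246793] 144.09142122507842 (array([ 575.8, -225.5]), array([358.9,  71.2]), 21.03)
 rims 660 (array([ 474.4, -264.6]), array([263.9, 321.1]), 30.71)
 cyl z35-60 132 [ 475.1548579  -312.35002758   43.28410211] (array([ 469.8, -299.4]), array([ 81.4, 144.9]), 89.65)
side reader top 1210 152.77196538856396 (array([680.6, 167.3]), array([147.9, 115.1]), 77.17)
 faces 1570 (array([696.8, 102.3]), array([160.5, 316. ]), 12.72)
 dark 500 [625.99059075 182.98006442 122.7586091 ]
 bar 308 [ 468.3144444  -261.12446252  130.11182758] 141.45914822826057 (array([ 470.2, -264.9]), array([ 23.9, 141.3]), 89.39)
 rims 507 (array([ 471.5, -264.1]), array([302. , 143.5]), 89.36)
 cyl z35-60 195 [ 467.77156992 -315.35825548   45.34359508] (array([ 468.9, -301.5]), array([ 85.2, 140.7]), 88.69)
```

View pics/c0.png

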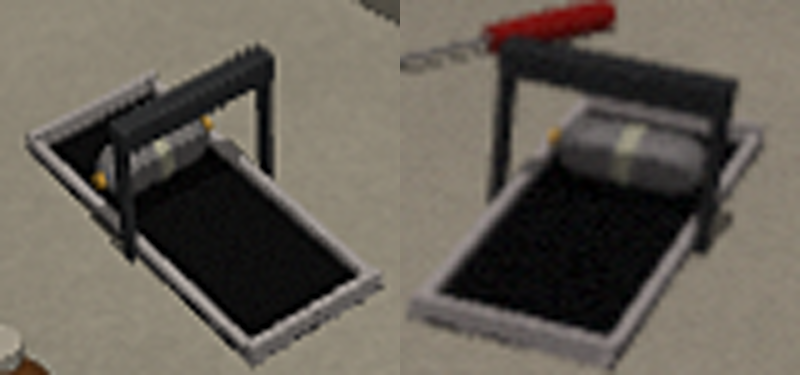

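The crop confirms the tray at yaw of about 90° (its x along world +y), with the cylinder on its −y side, beneath and beyond the bar.

```bash
cat >> h.py <<'E'
from scipy.spatial.transform import Rotation as R
def togo(target,yaw_y=None,obs=None):
    "print tool-frame shift to world target, after aligning tool y with yaw_y(deg) & z down"
    o=obs or get_obs();r=R.from_rotvec(o["orientation"]);d=np.array(target,float)-o["ee_pos"]
    print("tcp",o["ee_pos"].round(1),"t",round(o["t"],2))
    if yaw_y is not None:
        a=np.radians(yaw_y);y=np.array([np.cos(a),np.sin(a),0]);z=np.array([0,0,-1.])
        if r.as_matrix()[:,1]@y<0:y=-y
        g=R.from_matrix(np.c_[np.cross(y,z),y,z]);tw=(r.inv()*g).as_rotvec(degrees=True)
        print("twist",tw.round(3));r=g
    print("shift mm",r.inv().apply(d).round(2))
E
python3 - <<'E'
from h import *
f=np.load("side.npz");W=f["W"];im=f["im"].astype(int)
vv,uu=np.mgrid[0:384,0:512]
m=(uu>160)&(uu<240)&(vv>170)&(vv<245)&(W[...,2]>45)&(W[...,2]<140)
P=W[m]; x=np.array([np.cos(np.radians(-12.9)),np.sin(np.radians(-12.9))])
s=(P[:,:2]-[681,168])@x
F=P[abs(s+60)<12]; 
for _ in range(3):
    c=F.mean(0);n=np.linalg.svd(F[:,:2]-c[:2],full_matrices=False)[2][1];n*=np.sign(n[0]);F=F[abs((F[:,:2]-c[:2])@n)<4]
print("front n",len(F),c,np.degrees(np.arctan2(n[1],n[0])),"dist origin",(np.array([681,168])-c[:2])@n)
t=np.array([-n[1],n[0]]);k=(F[:,:2]-c[:2])@t;print("extent",k.min(),k.max(),"mid",c[:2]+t*(k.min()+k.max())/2)
dk=m&(im.sum(2)<130)&(abs(W[...,2]-120)<35);Q=W[dk];print("window",dk.sum(),Q.min(0),Q.max(0),Q.mean(0))
g=np.load("scene.npz")["W"]
for nm,(u,v) in dict(bottle=(197,205),cap=(195,184),tin=(204,228),beaker=(168,160),box=(136,110),knob=(130,102),red=(190,80),driver=(177,135),spanner=(312,195)).items(): print(nm,np.nanmedian(g[v-1:v+2,u-1:u+2].reshape(-1,3),0).round())
togo([470.3,-264.5,222],89.4)
E
```

```text
front n 824 [629.4176287  187.36015976  92.53403218] -13.393550989332294 dist origin 54.663988360652795
extent -80.40217908936724 67.66216888183037 mid [627.94209084 181.16340633]
window 309 [611.20313661 111.15549704  85.75315488] [643.01961232 238.29085379 139.74196987] [626.63514859 185.35382663 114.67641669]
bottle [ 743. -119.   64.]
cap [ 728. -140.  143.]
tin [784. -19.  72.]
beaker [ 701. -382.   52.]
box [ 674. -648.  116.]
knob [ 673. -697.  127.]
red [ 352. -752.   61.]
driver [ 584. -506.   26.]
spanner [371.  70.   8.]
tcp [ 214.1 -586.7  222. ] t 0.1
twist [-7.700e-02  1.100e-02  2.064e+01]
shift mm [ 2.5286e+02 -3.2486e+02 -1.0000e-02]
```

```bash
python3 -m creep '{"delta_pos":[[0,0,0],[0,0,0],[0,0,0],[0,0,0],[0.0195,-0.025,0],[0.0195,-0.025,0],[0.0195,-0.025,0],[0.0195,-0.025,0],[0.0195,-0.025,0],[0.0195,-0.025,0],[0.0195,-0.025,0],[0.0195,-0.025,0],[0.0195,-0.025,0],[0.0195,-0.025,0],[0.0195,-0.025,0],[0.0195,-0.025,0],[0.0195,-0.025,0],[0,0,0]],"twist":[[-0.08,0,5],[0,0,5],[0,0,5],[0,0,5.6],[0,0,0],[0,0,0],[0,0,0],[0,0,0],[0,0,0],[0,0,0],[0,0,0],[0,0,0],[0,0,0],[0,0,0],[0,0,0],[0,0,0],[0,0,0],[0,0,0]]}' 1
python3 - <<'E'
from h import *
togo([470.3,-264.5,106],89.4)
im,d,W=cloud("wrist");np.savez("wrist1.npz",im=im,W=W);cv2.imwrite("pics/w1.png",im[:,:,::-1])
E
```

```text
t: 1.6
ee_pos: [473.3, -261.1, 222.2]
orientation: [3.141, -0.01, 0.002]
ft_force: [-0.0, -0.1, 0.4]
width: 87.9
grasp_force: 0.0
tcp [ 473.3 -261.1  222.2] t 1.6
twist [ 0.011 -0.062  0.246]
shift mm [ -2.93   3.44 116.18]
```

View pics/w1.png

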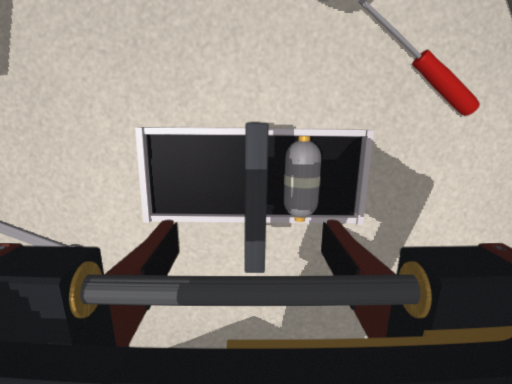

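The wrist view shows the tray rim spanning (137..370, 128..222), the bar at u≈257 from v=123 to 272, and the cylinder at (302,178), on the −y side.

Run:
```python
from h import *
f=np.load("wrist1.npz");W=f["W"];im=f["im"].astype(int);vv,uu=np.mgrid[0:384,0:512]
def rect(p):
    r=cv2.minAreaRect(p.astype(np.float32)); return np.round(r[0],1),np.round(r[1],1),round(r[2],2)
z=W[...,2]
b=(uu>235)&(uu<280)&(vv>115)&(vv<280)&(z>100)&(z<150);print("bar",b.sum(),np.median(z[b]),rect(W[b][:,:2]))
# straight edge centreline: per-row middle of bar
rows=[(v,W[v][b[v]]) for v in range(125,270) if b[v].sum()>8]
C=np.array([[np.mean(r[:,0]),(r[:,1].max()+r[:,1].min())/2] for v,r in rows]);print("bar line slope deg",np.degrees(np.polyfit(C[:,0],C[:,1],1)[0]),C[:,1].mean(),C[:,0].min(),C[:,0].max())
t=(im.min(2)>110)&(uu>130)&(uu<376)&(vv>122)&(vv<226)&(z>9)&(z<28);print("rim",t.sum(),np.median(z[t]),rect(W[t][:,:2]))
c=(uu>280)&(uu<325)&(vv>135)&(vv<218)&(z>30)&(z<60);Q=W[c];print("cyl",c.sum(),np.percentile(z[c],98),rect(Q[:,:2]),np.median(Q,0))
g=np.load("wrist1.npz")
fl=(z<9)&(z>-9);print("bench z",np.median(z[fl]))
```

```text
bar 3307 136.4064670184055 (array([ 470.6, -265.9]), array([ 20.1, 140.9]), 89.06)
bar line slope deg -0.9705962339888509 -265.858747799829 404.49488417648337 539.2967095490952
rim 3529 15.087915291021943 (array([ 470.9, -266. ]), array([301.5, 126.9]), 89.0)
cyl 2455 49.3057217876759 (array([ 472.3, -327. ]), array([ 43.6, 104.1]), 88.95) [ 475.70962674 -324.24710679   44.49880663]
bench z -0.35375151632496227
```

```bash
python3 -m creep '{"delta_pos":[[-0.0025,0.0049,0],[0,0,0.012],[0,0,0.012],[0,0,0.012],[0,0,0.012],[0,0,0.012],[0,0,0.012],[0,0,0.012],[0,0,0.012],[0,0,0.012],[0,0,0.0082],[0,0,0],[0,0,0]],"twist":[[0,-0.06,0.65],[0,0,0],[0,0,0],[0,0,0],[0,0,0],[0,0,0],[0,0,0],[0,0,0],[0,0,0],[0,0,0],[0,0,0],[0,0,0],[0,0,0]]}'
python3 - <<'E'
from h import *
togo([470.8,-266,106],89.0)
o=get_obs();print(o["qpos"],o["ft_force"])
im,d,W=cloud("wrist");np.savez("wrist2.npz",im=im,W=W);cv2.imwrite("pics/w2.png",im[:,:,::-1])
E
```

```text
t: 2.73
ee_pos: [467.9, -269.8, 105.7]
orientation: [3.141, -0.034, -0.002]
ft_force: [0.7, 0.1, -0.1]
width: 87.7
grasp_force: 0.0
tcp [ 467.9 -269.8  105.7] t 2.73
twist [ 0.048  0.088 -0.23 ]
shift mm [ 2.86 -3.84 -0.28]
[-0.54423739  0.46894818  1.89307409 -0.00213244  0.78048437  1.04954517] [ 0.66690902  0.11733845 -0.14146207]
```

View pics/w2.png

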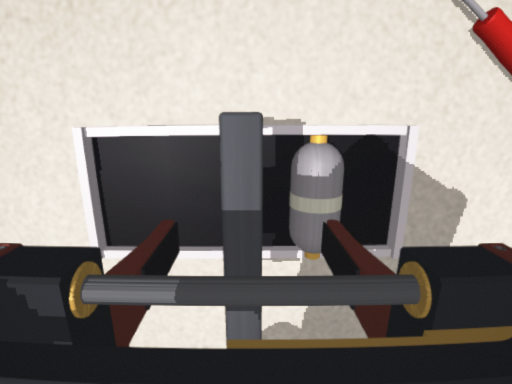

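The view shows the bar centred between the open fingers (u≈242) and the cylinder at (317,195), undisturbed. The earlier pose reading included an overshoot, so I'll measure again.

```bash
cat >> h.py <<'E'
def rect(p):
    r=cv2.minAreaRect(p.astype(np.float32)); return np.round(r[0],1),np.round(r[1],1),round(r[2],2)
E
python3 - <<'E'
from h import *
f=np.load("wrist2.npz");W=f["W"];im=f["im"].astype(int);vv,uu=np.mgrid[0:384,0:512];z=W[...,2]
rows=[W[v][(uu[v]>205)&(uu[v]<280)&(z[v]>110)&(z[v]<150)] for v in range(125,260)]
C=np.array([[np.mean(r[:,0]),(r[:,1].max()+r[:,1].min())/2] for r in rows if len(r)>8]);p=np.polyfit(C[:,0],C[:,1],1);print("bar slope",np.degrees(p[0]),"y at 470.8",np.polyval(p,470.8))
t=(im.min(2)>90)&(uu>70)&(uu<420)&(vv>118)&(vv<262)&(z>10)&(z<20);print("rim",t.sum(),rect(W[t][:,:2]))
c=(uu>280)&(uu<350)&(vv>135)&(vv<240)&(z>40)&(z<60);print("cyl",rect(W[c][:,:2]))
for i in range(3):
    print(get_obs()["qvel"].round(4));togo([470.8,-266,106],89.0);get_image("wrist")
E
```

```text
bar slope -1.098976955657449 y at 470.8 -265.8979926039193
rim 6802 (array([ 470.6, -266.5]), array([302.3, 126.9]), 88.99)
cyl (array([ 477., -327.]), array([36.3, 78.2]), 89.68)
[ 0.0052 -0.0134 -0.0047 -0.0003 -0.0008 -0.0004]
tcp [ 468.3 -269.9  106.3] t 2.78
twist [ 0.078  0.034 -0.22 ]
shift mm [ 2.44 -3.92  0.26]
[ 0.0051 -0.0096 -0.0022 -0.0005 -0.0022  0.0008]
tcp [ 468.6 -269.9  106.6] t 2.83
twist [ 0.1   -0.004 -0.208]
shift mm [ 2.16 -3.96  0.61]
[ 0.002  -0.0051  0.0015  0.0008 -0.0022  0.0005]
tcp [ 468.7 -269.9  106.8] t 2.88
twist [ 0.111 -0.024 -0.203]
shift mm [ 2.02 -3.96  0.77]
```

```bash
python3 -m creep '{"delta_pos":[[0.002,-0.0038,0.0007],[0,0,0],[0,0,0],[0,0,0],[0,0,0],[0,0,0]],"twist":[[0.11,-0.02,-0.2],[0,0,0],[0,0,0],[0,0,0],[0,0,0],[0,0,0]]}'
python3 -c "
from h import *
togo([470.7,-266.2,106],89.0)"
```

```text
t: 3.43
ee_pos: [470.3, -265.9, 105.5]
orientation: [-3.141, 0.028, 0.001]
ft_force: [-0.2, 0.5, 0.4]
width: 88.1
grasp_force: 0.0
tcp [ 470.3 -265.9  105.5] t 3.43
twist [-0.034  0.053 -0.005]
shift mm [ 0.38  0.32 -0.51]
```

```bash
python3 -m creep '{"delta_pos":[[0,0,0],[0,0,0],[0,0,0],[0,0,0],[0,0,0],[0,0,0],[0,0,0],[0,0,0],[0,0,0],[0,0,0],[0,0,0],[0,0,0]],"twist":[[0,0,0],[0,0,0],[0,0,0],[0,0,0],[0,0,0],[0,0,0],[0,0,0],[0,0,0],[0,0,0],[0,0,0],[0,0,0],[0,0,0]]}' 0
python3 -c "
from h import *
togo([470.7,-266.2,106],89.0);o=get_obs();print(o['width'],o['grasp_force'],o['ft_force'],o['moment'])"
```

```text
t: 4.43
ee_pos: [470.3, -265.9, 105.5]
orientation: [-3.141, 0.028, 0.002]
ft_force: [0.4, -1.1, 0.0]
width: 20.0
grasp_force: 30.0
tcp [ 470.3 -265.9  105.5] t 4.43
twist [-0.031  0.056 -0.004]
shift mm [ 0.4   0.27 -0.54]
19.986285128576164 29.999902546405792 [ 0.42022827 -1.13150727  0.04679263] [-0.06854535  0.06875692  0.06227842]
```

```bash
cat >> h.py <<'E'
from scipy.optimize import least_squares
def plane(P):
    for _ in range(3):
        A=np.c_[P[:,:2],np.ones(len(P))];c=np.linalg.lstsq(A,P[:,2],rcond=None)[0];e=P[:,2]-A@c;P=P[abs(e)<max(1.0,2*e.std())]
    return c,len(P)
def meas(save=None):
    "tray coords: X=-tool y, Y=tool x (shifted), Z up from tray origin, nominal (tool rigid on tray)"
    o=get_obs();r=R.from_rotvec(o["orientation"]);im,d,W=cloud("wrist")
    if save: np.savez(save+".npz",im=im,W=W)
    T=r.inv().apply((W.reshape(-1,3)-o["ee_pos"])).reshape(W.shape)
    P=np.stack([-T[...,1],T[...,0],-T[...,2]+106],-1)
    x,y,z=P[...,0],P[...,1],P[...,2];br=im.astype(int).min(2)
    vv,uu=np.mgrid[0:384,0:512];roi=(vv<262)
    rim=roi&(br>90)&(z>8)&(z<22)&((abs(abs(y)-59)<8)&(abs(x)<152)|(abs(abs(x)-146)<8)&(abs(y)<62))
    c,n=plane(P[rim]);rr=rect(P[rim][:,:2])
    cy=roi&(z>20)&(z<54)&(abs(y)<48)&(abs(x)<138);Q=P[cy]
    zz=Q[:,2]-(c[0]*Q[:,0]+c[1]*Q[:,1]+c[2]-15)-27
    f=least_squares(lambda p:np.hypot(Q[:,0]-p[0],zz-p[1])-22,[np.median(Q[:,0]),0],loss="soft_l1")
    xc=f.x[0]-rr[0][0]
    a=r.as_matrix();
    print(f"t {o['t']:.2f} tcp {o['ee_pos'].round(1)} cylX {xc:.1f} (zc {f.x[1]:.1f}, n {len(Q)}, span {Q[:,0].min():.0f}..{Q[:,0].max():.0f}) rimslope_x {c[0]*1e3:.2f}mrad y {c[1]*1e3:.2f} z15 {c[2]:.1f} n{n} rim {rr}")
    print(f"   tool tilt: y-axis z {-a[2,1]*1e3:.2f}mrad(+ = trayX end up) x-axis z {a[2,0]*1e3:.2f}mrad yaw {np.degrees(np.arctan2(-a[1,1],-a[0,1])):.2f} qv {np.abs(o['qvel']).max():.4f}")
    return xc
E
python3 -c "
from h import *
meas('b0');meas();meas()"
```

```text
t 4.43 tcp [ 470.3 -265.9  105.5] cylX -61.1 (zc -2.7, n 4896, span -82..-39) rimslope_x 0.10mrad y -26.27 z15 17.7 n6029 rim (array([-0.3,  0.8]), array([126.7, 301.5]), 89.91)
   tool tilt: y-axis z 0.54mrad(+ = trayX end up) x-axis z -0.98mrad yaw 89.00 qv 0.0018
t 4.48 tcp [ 470.3 -265.9  105.5] cylX -61.5 (zc -2.7, n 4897, span -82..-39) rimslope_x 0.25mrad y -26.00 z15 17.7 n6036 rim (array([0. , 0.9]), array([126.6, 301.5]), 89.87)
   tool tilt: y-axis z 0.52mrad(+ = trayX end up) x-axis z -0.97mrad yaw 89.00 qv 0.0019
t 4.53 tcp [ 470.3 -265.9  105.5] cylX -61.5 (zc -2.7, n 4898, span -83..-39) rimslope_x 0.15mrad y -26.51 z15 17.7 n6016 rim (array([0.1, 0.9]), array([126.9, 301.5]), 89.98)
   tool tilt: y-axis z 0.54mrad(+ = trayX end up) x-axis z -0.98mrad yaw 89.00 qv 0.0014
```

```bash
python3 -m creep '{"delta_pos":[[0,0,-0.001],[0,0,-0.003],[0,0,-0.004],[0,0,-0.004],[0,0,-0.003],[0,0,-0.001]],"twist":[[0,0,0],[0,0,0],[0,0,0],[0,0,0],[0,0,0],[0,0,0]]}'
python3 -c "
from h import *
meas();meas();meas()"
```

```text
t: 5.08
ee_pos: [470.5, -266.0, 122.0]
orientation: [-3.141, 0.028, 0.001]
ft_force: [-0.2, 0.2, -8.9]
width: 19.8
grasp_force: 30.0
t 5.08 tcp [ 470.5 -266.   122. ] cylX -61.4 (zc -2.6, n 4891, span -82..-39) rimslope_x 1.60mrad y -26.58 z15 17.6 n6088 rim (array([-0. ,  0.7]), array([126.9, 301.9]), 89.95)
   tool tilt: y-axis z 0.31mrad(+ = trayX end up) x-axis z -0.37mrad yaw 88.99 qv 0.0172
t 5.13 tcp [ 470.6 -266.   122. ] cylX -61.3 (zc -2.7, n 4896, span -82..-39) rimslope_x 1.13mrad y -26.72 z15 17.6 n6063 rim (array([-0.1,  0.8]), array([126.7, 302.2]), 89.93)
   tool tilt: y-axis z 0.24mrad(+ = trayX end up) x-axis z -0.25mrad yaw 88.99 qv 0.0081
t 5.18 tcp [ 470.5 -266.   121.8] cylX -61.3 (zc -2.7, n 4885, span -82..-39) rimslope_x 1.71mrad y -26.05 z15 17.6 n6015 rim (array([-0.1,  0.8]), array([126.6, 302.2]), 89.97)
   tool tilt: y-axis z 0.36mrad(+ = trayX end up) x-axis z -0.45mrad yaw 88.99 qv 0.0057
```

```bash
python3 -m creep '{"delta_pos":[[0,0,-0.002],[0,0,-0.004],[0,0,-0.004],[0,0,-0.004],[0,0,-0.004],[0,0,-0.004],[0,0,-0.004],[0,0,-0.004],[0,0,-0.004],[0,0,-0.004]],"twist":[[-0.35,0,0],[-0.3,0,0],[-0.3,0,0],[-0.3,0,0],[0,0,0],[0,0,0],[0.3,0,0],[0.3,0,0],[0.3,0,0],[0.3,0,0]]}'
python3 -c "
from h import *
meas();meas()"
```

```text
t: 6.07
ee_pos: [470.4, -265.4, 159.9]
orientation: [-3.141, 0.028, 0.001]
ft_force: [-0.5, 0.5, -8.4]
width: 19.9
grasp_force: 30.0
t 6.07 tcp [ 470.4 -265.4  159.9] cylX -60.5 (zc -2.7, n 4880, span -81..-38) rimslope_x 1.54mrad y -26.25 z15 17.6 n6079 rim (array([-0.2,  0.7]), array([126.8, 302.3]), 89.94)
   tool tilt: y-axis z 0.25mrad(+ = trayX end up) x-axis z -0.91mrad yaw 88.99 qv 0.1380
t 6.12 tcp [ 470.8 -265.8  160.6] cylX -60.4 (zc -2.8, n 4880, span -81..-38) rimslope_x 0.44mrad y -26.75 z15 17.7 n6131 rim (array([-0.,  1.]), array([126.4, 301.6]), 89.94)
   tool tilt: y-axis z -0.08mrad(+ = trayX end up) x-axis z 0.13mrad yaw 88.98 qv 0.0352
```

```bash
python3 -m creep '{"delta_pos":[[0,0,0],[0,0,0],[0,0,0],[0,0,0]],"twist":[[-0.3,0,0],[-0.3,0,0],[-0.3,0,0],[-0.3,0,0]]}'
python3 -c "
from h import *
meas();meas()"
```

```text
t: 6.5
ee_pos: [470.2, -265.2, 159.1]
orientation: [3.12, -0.027, -0.003]
ft_force: [-0.8, -1.1, -8.9]
width: 20.0
grasp_force: 30.0
t 6.50 tcp [ 470.2 -265.2  159.1] cylX -60.6 (zc -2.6, n 4876, span -81..-38) rimslope_x 1.71mrad y -25.97 z15 17.6 n6078 rim (array([0.2, 0.9]), array([126.7, 301.4]), 89.99)
   tool tilt: y-axis z -21.41mrad(+ = trayX end up) x-axis z -1.53mrad yaw 89.00 qv 0.0775
t 6.55 tcp [ 470.2 -265.1  159.2] cylX -60.4 (zc -2.7, n 4881, span -82..-38) rimslope_x 1.87mrad y -27.04 z15 17.6 n6072 rim (array([0.1, 0.8]), array([126.8, 301.5]), 89.99)
   tool tilt: y-axis z -21.73mrad(+ = trayX end up) x-axis z -1.47mrad yaw 89.01 qv 0.0173
```

```bash
python3 -m creep '{"delta_pos":[[0,0,0],[0,0,0],[0,0,0],[0,0,0]],"twist":[[0,0,0],[0,0,0],[0,0,0],[0,0,0]]}'
python3 -c "
from h import *
meas('m1');meas()
im=get_image('side')[0];cv2.imwrite('pics/s3.png',im[:,:,::-1])"
```

```text
t: 6.93
ee_pos: [470.4, -265.4, 159.5]
orientation: [3.12, -0.028, -0.002]
ft_force: [0.8, -1.2, -9.0]
width: 20.2
grasp_force: 30.0
t 6.93 tcp [ 470.4 -265.4  159.5] cylX -58.7 (zc -2.7, n 4874, span -80..-36) rimslope_x 1.79mrad y -26.29 z15 17.6 n6092 rim (array([0.1, 0.9]), array([302.3, 126.9]), 0.04)
   tool tilt: y-axis z -21.21mrad(+ = trayX end up) x-axis z -0.89mrad yaw 88.99 qv 0.0017
t 6.98 tcp [ 470.4 -265.4  159.4] cylX -58.6 (zc -2.7, n 4882, span -80..-36) rimslope_x 1.47mrad y -27.30 z15 17.6 n6095 rim (array([0.2, 1. ]), array([301.6, 126.8]), 0.05)
   tool tilt: y-axis z -21.19mrad(+ = trayX end up) x-axis z -1.00mrad yaw 88.99 qv 0.0026
```

View pics/s3.png

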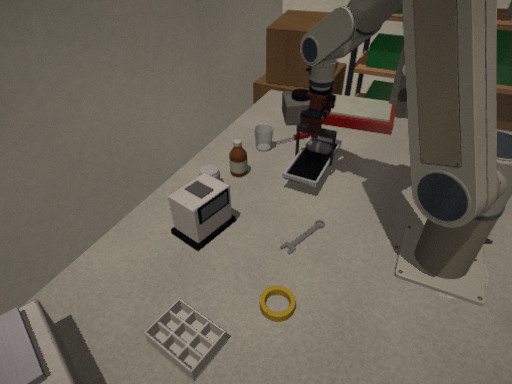

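The side view shows the tray held just off the bench at (313,165), with the cylinder behind the bar and nothing touching.

```bash
python3 -c "
from h import *
for i in range(5):meas()" | grep cylX | cut -c1-80
```

```text
t 7.08 tcp [ 470.4 -265.4  159.5] cylX -58.2 (zc -2.7, n 4872, span -79..-35) ri
t 7.13 tcp [ 470.4 -265.4  159.5] cylX -57.9 (zc -2.7, n 4874, span -80..-35) ri
t 7.18 tcp [ 470.4 -265.4  159.5] cylX -57.6 (zc -2.7, n 4879, span -79..-35) ri
t 7.23 tcp [ 470.4 -265.4  159.5] cylX -57.3 (zc -2.7, n 4877, span -78..-34) ri
t 7.28 tcp [ 470.4 -265.4  159.5] cylX -56.7 (zc -2.7, n 4861, span -79..-34) ri
```

```bash
python3 -m creep '{"delta_pos":[[0,0,0],[0,0,0]],"twist":[[0,0,0],[0,0,0]]}' | head -1; python3 -c "
from h import *
for i in range(3):meas()" | cut -c1-80;  python3 -m creep '{"delta_pos":[[0,0,0],[0,0,0]],"twist":[[0,0,0],[0,0,0]]}' | head -1; python3 -c "
from h import *
for i in range(3):meas()" | grep cylX | cut -c1-80
```

```text
t: 7.5
t 7.50 tcp [ 470.4 -265.4  159.5] cylX -55.3 (zc -2.7, n 4864, span -77..-33) ri
   tool tilt: y-axis z -21.24mrad(+ = trayX end up) x-axis z -0.94mrad yaw 89.00
t 7.55 tcp [ 470.4 -265.4  159.5] cylX -55.2 (zc -2.7, n 4857, span -77..-32) ri
   tool tilt: y-axis z -21.21mrad(+ = trayX end up) x-axis z -0.95mrad yaw 88.99
t 7.60 tcp [ 470.4 -265.4  159.5] cylX -54.8 (zc -2.7, n 4854, span -76..-32) ri
   tool tilt: y-axis z -21.20mrad(+ = trayX end up) x-axis z -0.94mrad yaw 88.99
t: 7.82
t 7.82 tcp [ 470.4 -265.4  159.5] cylX -52.8 (zc -2.7, n 4815, span -74..-30) ri
t 7.87 tcp [ 470.4 -265.4  159.5] cylX -52.5 (zc -2.7, n 4813, span -74..-30) ri
t 7.92 tcp [ 470.4 -265.4  159.4] cylX -52.2 (zc -2.7, n 4782, span -73..-29) ri
```

```bash
python3 -m creep '{"delta_pos":[[0,0,0],[0,0,0],[0,0,0],[0,0,0],[0,0,0],[0,0,0]],"twist":[[-0.3,0,0],[0,0,0],[0,0,0],[0,0,0],[0,0,0],[0,0,0]]}' | head -1; python3 -c "
from h import *
for i in range(3):meas()" | cut -c1-80
```

```text
t: 8.47
t 8.47 tcp [ 470.4 -265.4  159.4] cylX -43.1 (zc -2.7, n 4511, span -65..-20) ri
   tool tilt: y-axis z -26.44mrad(+ = trayX end up) x-axis z -0.95mrad yaw 88.99
t 8.52 tcp [ 470.4 -265.4  159.5] cylX -41.7 (zc -2.7, n 4466, span -63..-19) ri
   tool tilt: y-axis z -26.50mrad(+ = trayX end up) x-axis z -0.88mrad yaw 89.00
t 8.57 tcp [ 470.4 -265.4  159.5] cylX -40.3 (zc -2.7, n 4402, span -62..-18) ri
   tool tilt: y-axis z -26.49mrad(+ = trayX end up) x-axis z -0.93mrad yaw 88.99
```

```bash
python3 -m creep '{"delta_pos":[[0,0,0],[0,0,0],[0,0,0],[0,0,0],[0,0,0],[0,0,0],[0,0,0],[0,0,0],[0,0,0],[0,0,0],[0,0,0],[0,0,0],[0,0,0]],"twist":[[0,0,0],[0,0,0],[0,0,0],[0,0,0],[0,0,0],[0,0,0],[0,0,0],[0.55,0,0],[0.5,0,0],[0.5,0,0],[0,0,0],[0,0,0],[0,0,0]]}' | head -1; python3 -c "
from h import *
for i in range(3):meas('m2')"
```

```text
t: 9.7
t 9.70 tcp [ 470.3 -265.5  159.4] cylX -0.5 (zc -2.3, n 549, span -23..22) rimslope_x 0.45mrad y -26.84 z15 17.6 n6072 rim (array([-0.2,  1. ]), array([126.5, 301.4]), 90.0)
   tool tilt: y-axis z 0.57mrad(+ = trayX end up) x-axis z -0.98mrad yaw 88.98 qv 0.0028
t 9.75 tcp [ 470.4 -265.4  159.4] cylX -0.7 (zc -2.3, n 549, span -23..22) rimslope_x 0.52mrad y -27.32 z15 17.6 n6075 rim (array([-0. ,  0.9]), array([126.4, 301.6]), 89.96)
   tool tilt: y-axis z 0.50mrad(+ = trayX end up) x-axis z -1.00mrad yaw 88.99 qv 0.0016
t 9.80 tcp [ 470.3 -265.4  159.4] cylX -0.3 (zc -2.3, n 551, span -23..22) rimslope_x 0.34mrad y -26.89 z15 17.6 n6097 rim (array([-0.4,  0.9]), array([126.5, 302.2]), 89.95)
   tool tilt: y-axis z 0.58mrad(+ = trayX end up) x-axis z -1.00mrad yaw 88.99 qv 0.0016
```

```bash
python3 -m creep '{"delta_pos":[[0,-0.0005,-0.001],[0,-0.001,-0.002],[0,-0.0015,-0.002],[0,-0.002,-0.002],[0,-0.0025,-0.002],[0,-0.003,-0.002],[0,-0.0035,-0.002],[0,-0.004,-0.002],[0,-0.0045,-0.002],[0,-0.005,-0.002],[0,-0.0055,-0.002],[0,-0.006,-0.002],[0,-0.0065,-0.002],[0,-0.007,-0.002],[0,-0.0075,-0.002],[0,-0.008,-0.002],[0,-0.0085,-0.002],[0,-0.009,-0.002],[0,-0.0095,-0.002],[0,-0.01,-0.002]],"twist":[[0,0,0],[0,0,0],[0,0,0],[0,0,0],[0,0,0],[0,0,0],[0,0,0],[0,0,0],[0,0,0],[0,0,0],[0,0,0],[0,0,0],[0,0,0],[0,0,0],[0,0,0],[0,0,0],[0,0,0],[0,0,0],[0,0,0],[0,0,0]]}'; python3 -c "
from h import *
meas()"; python3 -c "
from h import *
o=get_obs();print(o['t'],o['qvel'])"
```

```text
t: 11.52
ee_pos: [472.2, -159.5, 198.7]
orientation: [-3.141, 0.028, 0.001]
ft_force: [-0.1, 0.1, -9.2]
width: 19.8
grasp_force: 30.0
t 11.52 tcp [ 472.2 -159.5  198.7] cylX -1.3 (zc -2.3, n 541, span -23..20) rimslope_x 0.13mrad y -27.61 z15 17.6 n6098 rim (array([0. , 0.7]), array([126.9, 301.6]), 89.95)
   tool tilt: y-axis z 0.60mrad(+ = trayX end up) x-axis z -0.94mrad yaw 88.99 qv 0.2299
11.5667 [-0.02591909  0.0109993  -0.00809204 -0.01170733 -0.00776838 -0.04609284]
```

```bash
python3 -c "
from h import *
meas();meas();meas()"
```

```text
t 11.57 tcp [ 472.2 -158.   199. ] cylX 1.8 (zc -2.2, n 543, span -20..23) rimslope_x -0.53mrad y -27.97 z15 17.5 n6108 rim (array([-0.3,  0.8]), array([126.6, 301.8]), 89.97)
   tool tilt: y-axis z 1.81mrad(+ = trayX end up) x-axis z -1.00mrad yaw 89.00 qv 0.0461
t 11.62 tcp [ 472.3 -158.9  198.8] cylX 5.5 (zc -1.9, n 717, span 17..28) rimslope_x 0.52mrad y -27.83 z15 17.6 n6134 rim (array([-0.2,  1. ]), array([126.5, 301.5]), 89.95)
   tool tilt: y-axis z 0.96mrad(+ = trayX end up) x-axis z -0.85mrad yaw 89.08 qv 0.0247
t 11.67 tcp [ 472.4 -159.7  198.7] cylX 8.9 (zc -2.2, n 1057, span 17..32) rimslope_x 1.02mrad y -26.50 z15 17.6 n6085 rim (array([0.2, 0.9]), array([301.7, 126.8]), 0.02)
   tool tilt: y-axis z 0.38mrad(+ = trayX end up) x-axis z -0.65mrad yaw 89.08 qv 0.0162
```

```bash
python3 -m creep '{"delta_pos":[[0,0,0],[0,0,0],[0,0,0],[0,0,0],[0,0,0],[0,0,0],[0,0,0],[0,0,0]],"twist":[[0,0,0],[0,0,0],[0,0,0],[0,0,0],[0,0,0],[0,0,0],[0,0,0],[0,0,0]]}'|head -1; python3 -c "
from h import *
meas();meas()"
```

```text
t: 12.38
t 12.38 tcp [ 472.2 -160.5  198.5] cylX 21.9 (zc -2.6, n 2423, span 17..44) rimslope_x 0.22mrad y -26.91 z15 17.6 n6102 rim (array([0.3, 1. ]), array([302.1, 126.6]), 0.03)
   tool tilt: y-axis z 0.60mrad(+ = trayX end up) x-axis z -0.99mrad yaw 88.99 qv 0.0028
t 12.43 tcp [ 472.2 -160.4  198.5] cylX 22.1 (zc -2.5, n 2434, span 17..45) rimslope_x 0.52mrad y -26.91 z15 17.6 n6093 rim (array([0. , 0.8]), array([126.9, 301.5]), 89.97)
   tool tilt: y-axis z 0.60mrad(+ = trayX end up) x-axis z -1.01mrad yaw 88.99 qv 0.0015
```

```bash
python3 -m creep '{"delta_pos":[[0.0005,-0.01,0],[0.001,-0.01,0],[0.001,-0.01,0],[0.001,-0.01,0],[0.001,-0.01,0],[0.001,-0.01,0],[0.001,-0.01,0],[0.001,-0.01,0],[0.001,-0.01,0],[0.001,-0.01,0],[0.001,-0.01,0],[0.001,-0.01,0],[0.001,-0.01,0],[0.001,-0.01,0],[0.001,-0.01,0],[0.001,-0.01,0],[0.001,-0.01,0],[0.001,-0.01,0],[0.001,-0.01,0],[0.001,-0.01,0]],"twist":[[0,0,0],[0,0,0],[0,0,0],[0,0,0],[0,0,0],[0,0,0],[0,0,0],[0,0,0],[0,0,0],[0,0,0],[0,0,0],[0,0,0],[0,0,0],[0,0,0],[0,0,0],[0,0,0],[0,0,0],[0,0,0],[0,0,0],[0,0,0]]}'
python3 -m creep '{"delta_pos":[[0.001,-0.01,0],[0.001,-0.01,0],[0.001,-0.01,0],[0.001,-0.01,0],[0.001,-0.01,0],[0.001,-0.01,0],[0,-0.01,0],[0,-0.0095,0],[0,-0.009,0],[0,-0.0085,0],[0,-0.008,0],[0,-0.0075,0],[0,-0.007,0],[0,-0.0065,0],[0,-0.006,0],[0,-0.0055,0],[0,-0.005,0],[0,-0.0045,0],[0,-0.004,0],[0,-0.0035,0]],"twist":[[0,0,0],[0,0,0],[0,0,0],[0,0,0],[0,0,0],[0,0,0],[0,0,0],[0,0,0],[0,0,0],[0,0,0],[0,0,0],[0,0,0],[0,0,0],[0,0,0],[0,0,0],[0,0,0],[0,0,0],[0,0,0],[0,0,0],[0,0,0]]}'
python3 -m creep '{"delta_pos":[[0,-0.003,0],[0,-0.0025,0],[0,-0.002,0],[0,-0.0015,0],[0,-0.001,0],[0,-0.0005,0],[0,0,0],[0,0,0],[0,0,0],[0,0,0]],"twist":[[0,0,0],[0,0,0],[0,0,0],[0,0,0],[0,0,0],[0,0,0],[0,0,0],[0,0,0],[0,0,0],[0,0,0]]}'
python3 -c "
from h import *
meas();meas('m3');im=np.load('m3.npz')['im'];cv2.imwrite('pics/w3.png',im[:,:,::-1])
for n in('scene','side'):
    im,d,W=cloud(n);np.savez(n+'2.npz',im=im,W=W);cv2.imwrite('pics/'+n+'2.png',im[:,:,::-1])"
```

```text
t: 14.15
ee_pos: [495.4, 40.2, 198.6]
orientation: [-3.141, 0.028, 0.001]
ft_force: [0.2, 0.6, -10.0]
width: 19.8
grasp_force: 30.0
t: 15.82
ee_pos: [504.0, 193.9, 198.7]
orientation: [-3.141, 0.028, 0.002]
ft_force: [-0.8, -0.3, -8.7]
width: 19.6
grasp_force: 30.0
t: 16.65
ee_pos: [504.2, 203.9, 198.7]
orientation: [-3.141, 0.028, 0.002]
ft_force: [-0.9, -0.2, -8.8]
width: 19.8
grasp_force: 30.0
t 16.65 tcp [504.2 203.9 198.7] cylX -1.1 (zc -2.4, n 537, span -23..21) rimslope_x 0.45mrad y -26.44 z15 17.6 n6041 rim (array([0.1, 0.8]), array([301.7, 127. ]), 0.03)
   tool tilt: y-axis z 0.55mrad(+ = trayX end up) x-axis z -0.99mrad yaw 88.98 qv 0.0018
t 16.70 tcp [504.2 204.  198.7] cylX -0.9 (zc -2.3, n 541, span -23..21) rimslope_x 0.53mrad y -26.06 z15 17.6 n6060 rim (array([-0.1,  0.8]), array([126.6, 302.1]), 89.94)
   tool tilt: y-axis z 0.56mrad(+ = trayX end up) x-axis z -0.93mrad yaw 88.99 qv 0.0018
```

View pics/w3.png

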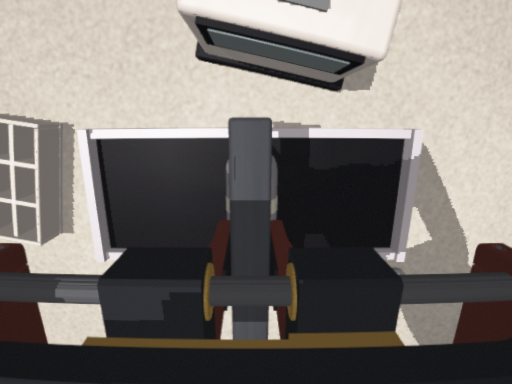

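View pics/side2.png

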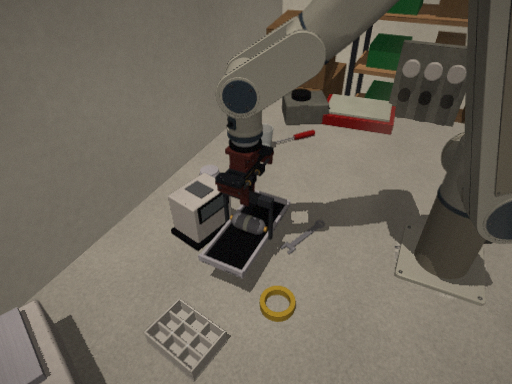

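The wrist view shows the cylinder centred under the bar at (252,185), with the reader window at about (205..362, 20..75), turned clockwise from the tray. The side view confirms the tray in front of the reader with clear space between them.

Run:
```python
from h import *
vv,uu=np.mgrid[0:384,0:512]
def fit(F):
    for _ in range(4):
        c=np.median(F,0);n=np.linalg.svd(F[:,:2]-F[:,:2].mean(0),full_matrices=False)[2][1];n*=np.sign(n[0]);e=(F[:,:2]-F[:,:2].mean(0))@n;F=F[abs(e)<max(1.5,2*e.std())]
    return F,F[:,:2].mean(0),n
for nm,roi in (("m3",(190,0,385,90)),("side2",(165,170,240,245)),("side",(165,170,240,245))):
    f=np.load(nm+".npz");W=f["W"];br=f["im"].astype(int).sum(2);z=W[...,2]
    a,b,c,d=roi;m=(uu>a)&(uu<c)&(vv>b)&(vv<d)&(np.abs((W[...,0]-628)*.974-(W[...,1]-181)*.225)<14)
    for lab,mm in(("glass/dark",m&(br<190)&(z>94)&(z<146)),("white",m&(br>240)&(z>45)&(z<146))):
        if mm.sum()<30: print(nm,lab,mm.sum());continue
        F,c0,n=fit(W[mm]);t=np.array([-n[1],n[0]]);s=(F[:,:2]-c0)@t
        lo,hi=np.percentile(s,[1,99]);mid=c0+t*(lo+hi)/2
        print(nm,lab,len(F),"yaw",np.degrees(np.arctan2(n[1],n[0])).round(2),"width",(hi-lo).round(1),"mid",mid.round(1),"z",np.percentile(F[:,2],[1,99]).round(1),"spot",(mid-110*n).round(1))
    top=(uu>150)&(uu<420)&(z>150)&(z<160)&(np.hypot(W[...,0]-681,W[...,1]-168)<120)
    if nm!="m3":
        r=rect(W[top][:,:2]);print(nm,"top",r)
f=np.load("scene2.npz");W=f["W"];z=W[...,2];top=(z>149)&(z<158)&(np.hypot(W[...,0]-681,W[...,1]-168)<110);print("scene top",rect(W[top][:,:2]))
```

```text
m3 glass/dark 532 yaw -13.22 width 118.8 mid [626.  180.8] z [ 96.3 146. ] spot [518.9 206. ]
m3 white 1517 yaw -13.1 width 143.7 mid [628.8 179.9] z [ 45.6 144.6] spot [521.7 204.8]
side2 glass/dark 323 yaw -13.1 width 118.2 mid [624.6 178.9] z [ 94.4 145.3] spot [517.5 203.9]
side2 white 292 yaw -13.0 width 147.0 mid [629.6 179.9] z [ 46.2 143.2] spot [522.4 204.6]
side2 top (array([649.4, 173.9]), array([147.4, 174.7]), 77.28)
side glass/dark 408 yaw -13.25 width 118.2 mid [625.  179.6] z [ 94.7 145.5] spot [517.9 204.8]
side white 121 yaw -13.4 width 150.9 mid [631.6 179.1] z [ 46.2 145.1] spot [524.6 204.6]
side top (array([681.4, 167. ]), array([147.6, 110.3]), 77.14)
scene top (array([681.7, 167.8]), array([150.5, 114.6]), 77.34)
```

```bash
python3 -m creep '{"delta_pos":[[0,0,0],[0,0,0],[0,0,0],[0,0,0],[0,0,0],[0,0,0],[0,0,0],[0,0,0],[0,0,0],[0,0,0],[0,0,0],[0,0,0],[0,0,0],[0,0,0],[0,0,0],[0,0,0],[0,0,0],[0,0,0],[0,0,0],[0,0,0]],"twist":[[0,0,0.2],[0,0,0.65],[0,0,0.65],[0,0,0.65],[0,0,0.65],[0,0,0.65],[0,0,0.65],[0,0,0.65],[0,0,0.65],[0,0,0.65],[0,0,0.65],[0,0,0.65],[0,0,0.65],[0,0,0.65],[0,0,0.65],[0,0,0.65],[0,0,0.65],[0,0,0.65],[0,0,0.65],[0,0,0.2]]}' |head -1
python3 -m creep '{"delta_pos":[[0.0004,-0.0002,0],[0.0008,-0.0004,0],[0.0014,-0.0006,0],[0.0016,-0.0007,0],[0.0016,-0.0007,0],[0.0016,-0.0007,0],[0.0016,-0.0006,0],[0.0012,-0.0004,0],[0.0008,-0.0003,0],[0.0004,-0.0001,0],[0,0,0],[0,0,0],[0,0,0],[0,0,0],[0,0,0]],"twist":[[0,0,0],[0,0,0],[0,0,0],[0,0,0],[0,0,0],[0,0,0],[0,0,0],[0,0,0],[0,0,0],[0,0,0],[0,0,0],[0,0,0],[0,0,0],[0,0,0],[0,0,0]]}'
python3 - <<'E'
from h import *
meas();meas('m4')
f=np.load("m4.npz");W=f["W"];br=f["im"].astype(int).sum(2);z=W[...,2];vv,uu=np.mgrid[0:384,0:512]
cv2.imwrite('pics/w4.png',f["im"][:,:,::-1])
# cylinder world position: points at cylinder height near TCP
im,d,S=cloud("side");np.savez("side4.npz",im=im,W=S)
togo([516.4,206,198.6],76.9)
E
```

```text
t: 18.52
t: 19.77
ee_pos: [516.3, 206.1, 198.7]
orientation: [-3.121, 0.359, 0.002]
ft_force: [0.4, 0.7, -9.2]
width: 19.8
grasp_force: 30.0
t 19.77 tcp [516.3 206.1 198.7] cylX -0.8 (zc -2.4, n 538, span -23..21) rimslope_x 0.02mrad y -26.72 z15 17.6 n6031 rim (array([0. , 0.9]), array([301.8, 126.9]), 0.05)
   tool tilt: y-axis z 0.41mrad(+ = trayX end up) x-axis z -1.06mrad yaw 76.89 qv 0.0020
t 19.82 tcp [516.3 206.1 198.7] cylX -0.9 (zc -2.4, n 540, span -23..21) rimslope_x 0.14mrad y -27.14 z15 17.6 n6050 rim (array([0.1, 0.8]), array([126.7, 301.7]), 89.94)
   tool tilt: y-axis z 0.42mrad(+ = trayX end up) x-axis z -1.02mrad yaw 76.89 qv 0.0028
tcp [516.3 206.1 198.7] t 19.92
twist [-0.022  0.061 -0.006]
shift mm [0.09 0.05 0.11]
```

View pics/w4.png

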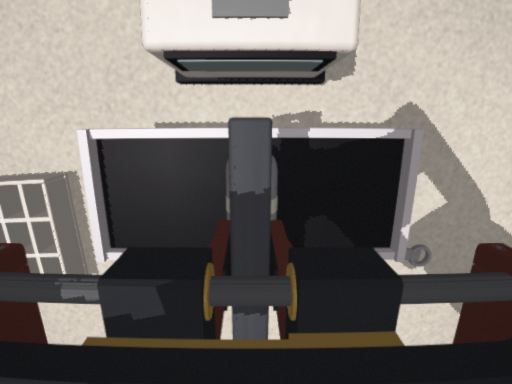

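The view shows the window bezel (165..335, midpoint u≈250) parallel to the tray and centred on the bar (u≈251), with the cylinder under the bar. I'll check the distance in this same view.

Run:
```python
from h import *
f=np.load("m4.npz");W=f["W"];br=f["im"].astype(int).sum(2);vv,uu=np.mgrid[0:384,0:512]
o=get_obs();P=R.from_rotvec(o["orientation"]).inv().apply(W.reshape(-1,3)-o["ee_pos"]).reshape(W.shape);z=W[...,2]
m=(uu>160)&(uu<345)&(vv<85)&(abs(P[...,0]-110)<12)
for lab,mm in(("dark",m&(br<190)&(z>98)&(z<142)),("white",m&(br>240)&(z>45)&(z<140))):
    Q=P[mm];print(lab,mm.sum(),"toolx pct",np.percentile(Q[:,0],[5,25,50,75,95]).round(1),"tooly",np.percentile(Q[:,1],[1,99]).round(1),"z",np.percentile(z[mm],[1,99]).round(1),"slope deg",np.degrees(np.polyfit(Q[:,1],Q[:,0],1)[0]).round(2))
c=(vv<262)&(z>105)&(z<145)&(abs(P[...,0])<56)&(abs(P[...,1])<30)
Q=P[c];print("cyl toolx ends",np.percentile(Q[:,0],[0.5,99.5]))
```

```text
dark 199 toolx pct [111.8 112.5 112.8 112.9 113.1] tooly [-59.8  59.5] z [ 99.8 141.9] slope deg -0.02
white 860 toolx pct [111.7 113.2 116.3 116.5 117. ] tooly [-71.4  71.6] z [ 46.7 139.9] slope deg -0.11
cyl toolx ends [-12.14827716  40.71449292]
```

```bash
python3 -m creep '{"delta_pos":[[0.0002,-0.0002,0],[0.0003,-0.0003,0],[0.0003,-0.0002,0],[0.0002,-0.0001,0],[0,0,0],[0,0,0],[0,0,0],[0,0,0],[0,0,0],[0,0,0],[0,0,0],[0,0,0],[0,0,0],[0,0,0],[0,0,0],[0,0,0],[0,0,0],[0,0,0],[0,0,0],[0,0,0]],"twist":[[0,0,0],[0,0,0],[0,0,0],[0,0,0],[0,0,0],[0,0,0],[0,0,0],[0,0,0],[0,0,0],[0,0,0],[0,0,0],[0,0,0],[0,0,0],[0,0,0],[0,0,0],[0,0,0],[0,0,0],[0,0,0],[0,0,0],[0,0,0]]}' |head -2
python3 -c "
from h import *
meas()"
for i in 1 2 3 4; do python3 -m creep '{"delta_pos":[[0,0,0],[0,0,0],[0,0,0],[0,0,0],[0,0,0],[0,0,0],[0,0,0],[0,0,0],[0,0,0],[0,0,0],[0,0,0],[0,0,0],[0,0,0],[0,0,0],[0,0,0],[0,0,0],[0,0,0],[0,0,0],[0,0,0],[0,0,0]],"twist":[[0,0,0],[0,0,0],[0,0,0],[0,0,0],[0,0,0],[0,0,0],[0,0,0],[0,0,0],[0,0,0],[0,0,0],[0,0,0],[0,0,0],[0,0,0],[0,0,0],[0,0,0],[0,0,0],[0,0,0],[0,0,0],[0,0,0],[0,0,0]]}'|head -2; done
python3 -c "
from h import *
meas()"
```

```text
t: 21.58
ee_pos: [517.5, 206.6, 198.7]
t 21.58 tcp [517.5 206.6 198.7] cylX -0.4 (zc -2.3, n 539, span -23..21) rimslope_x 0.19mrad y -26.52 z15 17.6 n6044 rim (array([-0.4,  0.8]), array([126.6, 302.1]), 89.93)
   tool tilt: y-axis z 0.45mrad(+ = trayX end up) x-axis z -1.02mrad yaw 76.89 qv 0.0020
t: 23.3
ee_pos: [517.5, 206.6, 198.7]
t: 24.97
ee_pos: [517.5, 206.6, 198.7]
t: 26.63
ee_pos: [517.5, 206.6, 198.7]
t: 28.3
ee_pos: [517.5, 206.6, 198.7]
t 28.30 tcp [517.5 206.6 198.7] cylX -0.7 (zc -2.4, n 539, span -23..21) rimslope_x 0.08mrad y -27.02 z15 17.6 n6053 rim (array([-0.1,  0.8]), array([126.6, 301.5]), 89.94)
   tool tilt: y-axis z 0.38mrad(+ = trayX end up) x-axis z -1.06mrad yaw 76.89 qv 0.0013
```

Held still for more than 6.7 s with the cylinder centred and at rest, so I'm handing in.

```bash
python3 -c "
from workcell import close_job
print(close_job())"
```

```text
the job is handed in; nothing more can be done
None
```

The job is handed in: the arm is holding the tray level at the reading spot, about 110 mm (±2 mm) from the window, with the cylinder at rest within 1 mm of the tray's middle; it stayed still there for over 6.7 s and hit nothing, though one abrupt stop on the way rolled the cylinder about 22 mm off-centre, well short of the end stops, before it was brought back.

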